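# Push the seized axle pin out of a trolley wheel

## Task

Take the drift rod from its wooden block, feel out the guide plate's hole with its tip and push the seized axle pin down out of the clamped trolley wheel until it drops into the tray underneath. Press gently, staying well under 25 newtons (2.5 kg), then stand the drift back in its block, fully down, and leave the other things on the table alone.

Things in the scene. Friction and masses are not known exactly. Their poses are not given: they have to be found in the camera images.
- bore (a point): Centre of the wheel's bore at the wheel's upper face. A grey-hubbed rubber trolley wheel, 100 mm across and 30 mm thick, is clamped flat on a fixed plywood stand; z is up, x and y follow the stand. The bore is 28.6 mm wide and runs straight down through the wheel, over a 44 mm opening in the stand's 15 mm top board.
- guide_area (a point): Top centre of the square steel guide plate (50 x 50 x 10 mm), on the bore's axis, 16 mm above bore. Its one upright hole, 14.8 mm wide, for the drift is 6 mm off this point towards the middle of one edge. The plate is turned to any angle, new every time, not reported: find the hole by feel or sight. It does not slide or turn; it lies on soft rubber and sinks 1 mm per 4 N, 6 mm at most.
- tray_in (a point): Centre of the floor of the catch tray on the stand's base, 121 mm below the guide plate's top; tray 138 mm long in x, 102 mm wide in y, end rims 16 mm high; z up. The stand is 150 x 130 mm, 85 mm high to its top, open towards its own +x and -x.
- pin_center (a point): Centre of the seized axle pin: a dark steel cylinder, 27 mm across and 24 mm long, upright in the bore, its upper face 4 mm below bore (20 mm below the guide plate's top); z is its axis. A tight rubbery fit: about 5 to 16 N of slow steady push anywhere on its upper face moves it. It comes loose after 14 to 22 mm of travel and falls into the tray.
- drift_grip (a point): Centre of the drift's handle, half-way up: an upright round black handle 26 mm in diameter and 70 mm long (gripping it from above, any yaw); below it a steel rod 12 mm in diameter and 75 mm long with a slightly tapered tip (8.4 mm wide at the end, full width 3 mm higher). z points from the tip to the handle. Mass about 200 g.
- drift_tip (a point): Centre of the flat lower end of the drift's rod, 110 mm below the handle's centre along its axis.
- block_hole (a point): Centre of the mouth of the vertical 18 mm hole in a fixed light wooden block, 75 x 75 x 80 mm; the hole goes right through to the table. The drift starts standing in it with the handle's lower end resting on the block's top, so the handle's centre is 35 mm above this point when the drift is fully down.
- flask: Dark blue upright flask, 66 mm in diameter, 190 mm tall; origin at the centre of its underside. Leave alone.
- bowl: Black bowl, 116 mm across, 60 mm tall; origin at the centre of its underside. Leave alone.
- spare: Spare wheel of the same kind lying flat, 100 mm across, 30 mm thick; origin at the centre of its underside. Leave alone.
- driver: Screwdriver lying on the table along its x; origin on the underside. Leave alone.
Things that resemble listed ones, but are neither listed nor needed, are in the scene too. Of the things that look like the part that bears block_hole, take the one that is farthest to the robot's left at the start.

How it is judged:
On the way, in this order (a step that is already met when the one before it is completed fails the run):
1. the drift is lifted out of its block (z of drift_tip in the frame of block_hole above 0.01 m), for 0.1 s.
2. with the drift's tip inside the wheel's bore, the pin has come out underneath (z of drift_tip in the frame of bore below -0.005 m and horizontal distance between drift_tip and bore below 0.01 m and z of pin_center in the frame of bore below -0.06 m), for 0.1 s.
At the end, for the whole second after the job is handed in: The pin lies at rest in the tray under the wheel (within its rims, its centre less than 30 mm above the floor), and the drift stands at rest and released in its block: tip within 6 mm of the hole's axis, handle down on the block to 3 mm, leaning less than 0.1 rad (z of pin_center in the frame of tray_in below 0.03 m and x of pin_center in the frame of tray_in between -0.069 and 0.069 m and y of pin_center in the frame of tray_in between -0.051 and 0.051 m and horizontal distance between drift_tip and block_hole below 0.006 m and z of drift_grip in the frame of block_hole below 0.038 m and angle between drift_grip's own z axis and vertical below 0.1 rad and linear speed of drift below 0.02 m/s and linear speed of pin below 0.05 m/s); the robot touches nothing.
It fails at once if the drift pressed on the guide plate, wheel or stand with more than 25 N (contact force between drift and stand above 25 N).
It fails at once if the drift pressed on the pin with more than 25 N (contact force between drift and pin above 25 N).
It fails at once if a bystander moved more than 20 mm (distance of any of flask, bowl, spare, driver from where it was at the start of the episode above 0.02 m).
It also fails if it takes over 72 s, if anything falls off the work surface, if the arm or the gripper's body presses on something with over 40 N, if the wrist force passes 120 N, or if a joint passes its speed limit or range.

## Robot

A 6-joint arm with a two-finger parallel gripper is mounted at the origin on the work surface. World frame = base frame: x ahead of the robot, y to its left, z up, the work surface at z = 0. Lengths are in m, angles in rad, forces in N, time in s.
With the tool pointing down it reaches from about 0.3 to 0.775 m from the base axis. Payload 14.6 kg.
Tool frame: the origin (TCP) lies at the very end of the fingers, on their centre line; the grasp point (between the pads) lies 19 mm behind it; z points along the fingers, y is the direction in which the jaws open and shut (so a half turn about z gives the same grasp; the last joint's range is limited). The gripper opens to 94 mm and grips with 3 to 60 N. Pads are 16 mm wide; open, the fingers measure 119 mm over their backs; the gripper's body (75 mm by 177 mm) begins 78 mm behind the grasp point.
Start: joints at [-1.301, 0.3, 1.521, -0, 1.321, -0.067], TCP at [0.182, -0.519, 0.205] pointing down, gripper open.
Joint ranges: [-3.03, 3.03], [-0.79, 2.21], [0.23, 2.52], [-1.04, 4.18], [0, 3.07], [-2.55, 2.55]. Speed limits (rad/s): [2.22, 2.22, 2.57, 3.14, 3.14, 3.14].

## Interface

Orientations are given as [roll, pitch, yaw] about the fixed x, y, z axes, in that order (R = Rz(yaw) Ry(pitch) Rx(roll)).
In Python, from station import get_obs, vision, hand_in gives the robot as it stands.
- The arm moves only by the tool play_rows, never from a script. Its argument "moves" is a list of rows, each an object with "claw": the opening, from 0 (shut) to 1 (fully open); "linear": the shift along the tool's x, y, z in mm, a list of three; "turn": the turn, a rotation vector about the tool's x, y, z in rad, a list of three. In form: [{"claw": claw, "linear": [tx, ty, tz], "turn": [ax, ay, az]}, ...]. A call has 1 to 8 rows; each row is the pose to reach, as a shift and turn from the pose measured when the call began, along the tool's axes at that moment; what a row does not reach only later rows make up. A row lasts 1/8 s, in which the tool goes at most 62.5 mm and 10.7 degrees, less where a joint would pass 70% of its speed; a pose out of reach is approached as far as the arm can. A call with a gripper value outside its range is refused whole. The fingers move at their own pace and stop on an object; "force" is the grip in N (left out, the last holds). Time passes only in rows, so rows that repeat a pose let the fingers close. It gives the time, the measured TCP pose, the force and the opening at its end, in the units of the state.
- get_obs(): the state, without advancing time (a new reading comes with each control period).
- vision.camera(name): name is "side" or "top"; returns the picture (420x560x3 uint8, blue, green, red); there is no depth.
- vision.camera_info(name): a dict with "camera_matrix" (3x3 intrinsics, pixels), "k1" (the pictures are not rectified: a ray, as slopes to the right and down, at radius r is drawn at 1 + k1 r^2 times it, then the intrinsics apply), "rvec" (rotation vector, rad) and "tvec" (3), from world to camera coordinates, as OpenCV has them. Camera axes: x right, y down, z forward; pixel columns grow to the right and rows downward; lengths in m; the calibration is good to about 2 mm. A picture is of the moment at which its call begins. camera_info takes no time and is no camera call.
- hand_in(): hands the job in, once; it reports no verdict.
The state is a dict: "time_s": time; "qpos": joint angles; "joint_vel": joint speeds; "tau": joint torques, N m; "ee_pos": TCP position; "eef_rot": TCP orientation; "force": force on the tool from outside, world axes, zero at the start; "moment": the same for the moment, N m; "grip_width": finger opening in m.
Only numpy, scipy, OpenCV 4.12 (cv2) and the standard library are available. Lean on these libraries where they do the work, as an engineer would, in place of code of your own. Each camera call takes 0.05 s, during which the arm holds its last target.

## Working session

There is one attempt and no reset: what is moved stays moved. The work goes in short steps, Python scripts to look and compute and a tool call to move; the robot and the scene stay as the last step left them, time stands still between calls to the robot, and variables do not carry over. Pictures are saved under pics/ and viewed, and the job is handed in when it is done.

Besides the shell and the picture viewer there is one more tool, called after "Emit:" in YAML: its name, and indented under it one key for each argument. play_rows: Moves the arm, as the interface text tells. Its arguments: {"type":"object","properties":{"moves":{"type":"array","items":{"type":"object","properties":{"claw":{"type":"number"},"linear":{"type":"array","items":{"type":"number"}},"turn":{"type":"array","items":{"type":"number"}}}}},"force":{"type":"number"}},"required":["moves"]}

```bash
mkdir -p pics; ls; cat > h.py <<'E'
import numpy as np,cv2
from station import get_obs,vision,hand_in
def cam(n):
    i=vision.camera_info(n);return np.array(i['camera_matrix'],float),float(i['k1']),cv2.Rodrigues(np.array(i['rvec'],float))[0],np.array(i['tvec'],float).ravel()
def proj(n,P):
    K,k,R,t=cam(n);p=R@np.array(P,float)+t;s=p[:2]/p[2];s=s*(1+k*(s@s));return K[:2,:2]@s+K[:2,2]
def ray(n,uv):
    K,k,R,t=cam(n)
    s=cv2.undistortPoints(np.array([[uv]],float),K,np.array([k,0,0,0.]))[0,0]
    d=R.T@np.array([s[0],s[1],1.]);return -R.T@t,d/np.linalg.norm(d)
def atz(n,uv,z):
    o,d=ray(n,uv);return o+d*(z-o[2])/d[2]
def tri(uv1,uv2,n1='top',n2='side'):
    o,d=ray(n1,uv1);p,e=ray(n2,uv2)
    a=np.linalg.lstsq(np.c_[d,-e],p-o,rcond=None)[0];A=o+a[0]*d;B=p+a[1]*e
    return (A+B)/2,np.linalg.norm(A-B)
def snap(n,f):
    im=vision.camera(n);cv2.imwrite('pics/'+f,im);return im
E
python3 - <<'E'
from h import *
for n in('top','side'):
    snap(n,n+'0.png');o,d=ray(n,(280,210));print(n,o.round(3),d.round(3),cam(n)[0].round(1).tolist(),cam(n)[1])
print(get_obs())
E
```

```text
pics
top [ 0.526 -0.006  1.354] [ 0.075 -0.004 -0.997] [[448.2, 0.0, 281.0], [0.0, 448.2, 212.3], [0.0, 0.0, 1.0]] -0.03314652410504688
side [0.018 0.805 0.757] [ 0.49  -0.665 -0.563] [[516.8, 0.0, 284.5], [0.0, 516.8, 200.3], [0.0, 0.0, 1.0]] 0.017574710578670327
{'time_s': 0.1, 'qpos': array([-1.30062922e+00,  3.00399511e-01,  1.52153904e+00, -1.84109473e-05,
        1.32072666e+00, -6.65919797e-02]), 'joint_vel': array([-0.00134331, -0.002081  , -0.00072207,  0.00073673,  0.00029222,
       -0.0004236 ]), 'tau': array([ 4.76703008e-04, -5.32640076e+01, -3.53286874e+01,  7.09053339e-02,
        2.34634493e-02, -6.70836562e-05]), 'ee_pos': array([ 0.18166594, -0.51886464,  0.20494339]), 'eef_rot': array([-3.14052129e+00, -5.35770777e-05,  3.36763623e-01]), 'force': array([-0.46730475,  0.31682861,  0.2149646 ]), 'moment': array([-0.0092313 ,  0.02022807,  0.06452563]), 'grip_width': 0.09398801011102074}
```

View pics/top0.png

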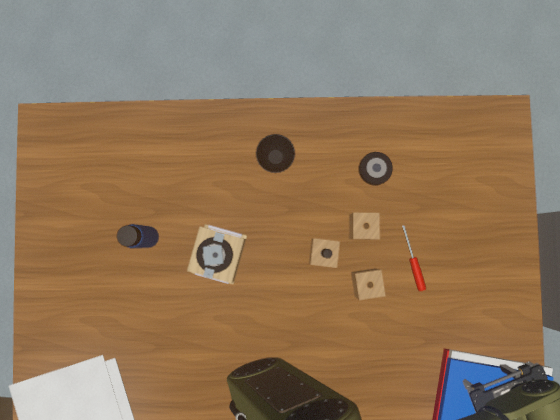

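View pics/side0.png

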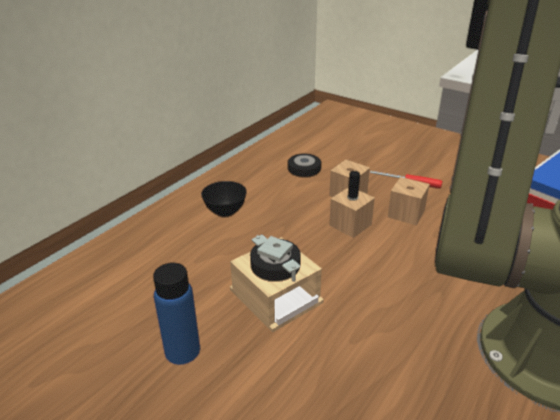

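The three blocks are at top-view pixels (325,253), which has the drift standing in it, (366,226) and (370,285); both of the last two are empty. The leftmost, at (325,253), holds the drift. In the side view that is (352,212). The stand is at top (215,255) and side (275,265). I'll check these with close crops.

```bash
python3 - <<'E'
import cv2,numpy as np
t=cv2.imread('pics/top0.png');s=cv2.imread('pics/side0.png')
def c(im,x,y,w,h,k):return cv2.resize(im[y:y+h,x:x+w],None,fx=k,fy=k,interpolation=cv2.INTER_CUBIC)
cv2.imwrite('pics/c1.png',np.hstack([c(t,180,215,70,75,5.7)[:420,:395],c(t,300,215,70,75,5.7)[:420,:395]]))
cv2.imwrite('pics/c2.png',np.hstack([c(s,225,225,100,105,4),c(s,320,155,60,105,4)]))
E
```

```text
(no output)
```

View pics/c1.png

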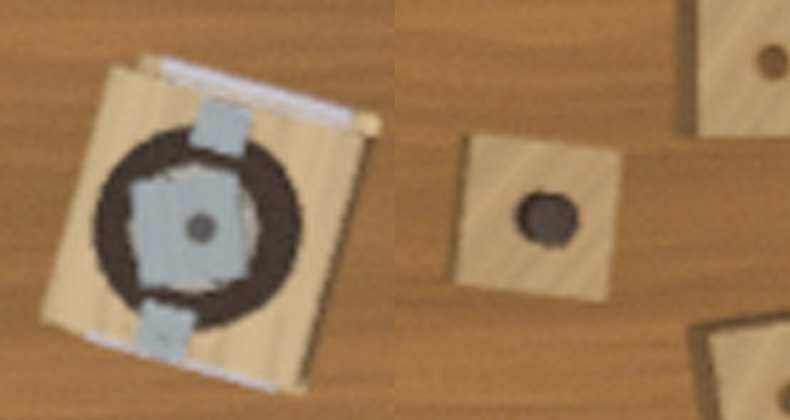

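View pics/c2.png

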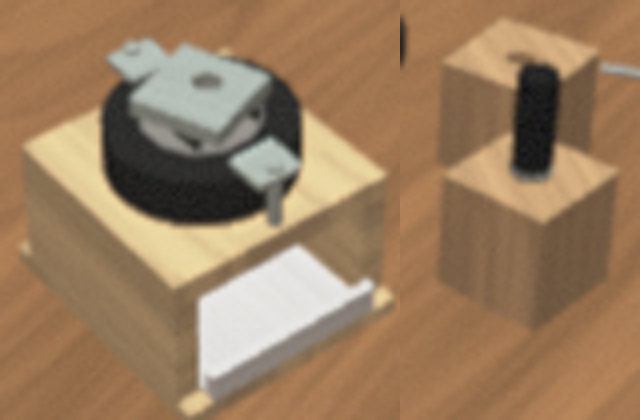

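The top crop shows the drift handle standing in the left block. The guide hole is at about top (215,255), off the plate's centre towards image right. Next I'll measure.

```bash
python3 - <<'E'
from h import *
f=lambda x,y,x0,y0,k:((x+.5)/k-.5+x0,(y+.5)/k-.5+y0)
ht=f(200,228,180,215,5.7);hs=f(207,82,225,225,4)
print('hole tri',tri(ht,hs),'atz131 top',atz('top',ht,.131),'side',atz('side',hs,.131))
ct=[f(*c,180,215,5.7) for c in[(132,182),(237,170),(250,275),(143,288)]]
P=np.array([atz('top',c,.131) for c in ct]);print('plate top',P.round(4),P.mean(0).round(4))
cs=[f(*c,225,225,4) for c in[(131,95),(183,44),(271,76),(217,124)]]
Q=np.array([atz('side',c,.131) for c in cs]);print('plate side',Q.round(4),Q.mean(0).round(4))
# block top corners
bt=[f(x-395,y,300,215,5.7) for x,y in[(470,135),(621,151),(607,301),(455,283)]]
B=np.array([atz('top',c,.08) for c in bt]);print('block top',B.round(4),B.mean(0).round(4))
bs=[f(x-400,y,320,155,4) for x,y in[(444,175),(545,220),(618,172)]]
B=np.array([atz('side',c,.08) for c in bs]);print('block side',B.round(4),((B[0]+B[2])/2).round(4))
# handle predicted from block centre; blob measure
im=cv2.imread('pics/top0.png');g=cv2.cvtColor(im,cv2.COLOR_BGR2GRAY)[240:266,312:340];m=(g<90).astype('uint8')
M=cv2.moments(m,True);print('handle blob top',312+M['m10']/M['m00'],240+M['m01']/M['m00'],M['m00'])
s=cv2.imread('pics/side0.png');g=cv2.cvtColor(s,cv2.COLOR_BGR2GRAY)[166:202,345:364];m=(g<45).astype('uint8')
M=cv2.moments(m,True);us=(345+M['m10']/M['m00'],166+M['m01']/M['m00']);ys=np.where(m.any(1))[0]+166;print('side',us,ys.min(),ys.max())
print(atz('side',us,.115))
for z in(.08,.115,.15):print(z,proj('top',[*B[[0,2]].mean(0)[:2],z]),proj('side',[*B[[0,2]].mean(0)[:2],z]))
# stand top corners
st=[f(*c,180,215,5.7) for c in[(112,66),(370,133),(302,392),(43,320)]]
S=np.array([atz('top',c,.085) for c in st]);print('stand',S.round(4),S.mean(0).round(4))
E
```

```text
hole tri (array([0.49848173, 0.16880316, 0.13071018]), np.float64(0.0024027900235693094)) atz131 top [0.49947871 0.16944531 0.131     ] side [0.49720982 0.16850155 0.131     ]
plate top [[0.522  0.2017 0.131 ]
 [0.5268 0.1515 0.131 ]
 [0.4767 0.1458 0.131 ]
 [0.4715 0.1969 0.131 ]] [0.4992 0.174  0.131 ]
plate side [[0.5212 0.1979 0.131 ]
 [0.5252 0.1508 0.131 ]
 [0.4744 0.1466 0.131 ]
 [0.4743 0.1916 0.131 ]] [0.4988 0.1717 0.131 ]
block top [[ 0.5392 -0.102   0.08  ]
 [ 0.5298 -0.1771  0.08  ]
 [ 0.4556 -0.1681  0.08  ]
 [ 0.466  -0.0928  0.08  ]] [ 0.4976 -0.135   0.08  ]
block side [[ 0.5372 -0.1044  0.08  ]
 [ 0.4644 -0.0971  0.08  ]
 [ 0.4536 -0.1674  0.08  ]] [ 0.4954 -0.1359  0.08  ]
handle blob top 326.253164556962 252.77215189873417 79.0
side (353.46320346320346, 184.30735930735932) 172 197
[ 0.49810978 -0.1410894   0.115     ]
0.08 [325.04691978 253.50226524] [352.38508735 197.9998612 ]
0.115 [326.34681765 253.77865249] [353.3813051  185.58562738]
0.15 [327.7222871  254.07108761] [354.41078866 172.7748748 ]
stand [[0.5795 0.2191 0.085 ]
 [0.5439 0.0913 0.085 ]
 [0.417  0.1266 0.085 ]
 [0.4546 0.2541 0.085 ]] [0.4988 0.1728 0.085 ]
```

Emit:
play_rows:
  moves:
    - {"claw": 1,"linear": [53,-32,0],"turn": [0,0,0.05]}
    - {"claw": 1,"linear": [106,-64,0],"turn": [0,0,0.1]}
    - {"claw": 1,"linear": [159,-96,0],"turn": [0,0,0.15]}
    - {"claw": 1,"linear": [212,-128,0],"turn": [0,0,0.2]}
    - {"claw": 1,"linear": [265,-160,0],"turn": [0,0,0.25]}
    - {"claw": 1,"linear": [318,-192,0],"turn": [0,0,0.3]}
    - {"claw": 1,"linear": [371,-224,0],"turn": [0,0,0.337]}
    - {"claw": 1,"linear": [424,-256,0],"turn": [0,0,0.337]}
  force: 40

```text
time_s: 1.1
ee_pos: [0.4982, -0.1353, 0.2052]
eef_rot: [-3.141, 0.0, -0.001]
force: [0.3, -1.8, 0.3]
grip_width: 0.0937
```

Emit:
play_rows:
  moves:
    - {"claw": 1,"linear": [0,0,0]}

```text
schema error: expected keys claw, linear, turn
```

```bash
python3 - <<'E'
from h import *
o=get_obs();print({k:np.round(o[k],4) for k in('time_s','ee_pos','eef_rot','force','qpos')})
snap('side','side1.png');snap('top','top1.png')
E
```

```text
{'time_s': np.float64(1.1), 'ee_pos': array([ 0.4982, -0.1353,  0.2052]), 'eef_rot': array([-3.1406e+00,  4.0000e-04, -8.0000e-04]), 'force': array([ 0.3188, -1.8098,  0.3486]), 'qpos': array([-3.3660e-01,  2.2530e-01,  1.6157e+00,  8.0000e-04,  1.3013e+00,
        1.2348e+00])}
```

View pics/side1.png

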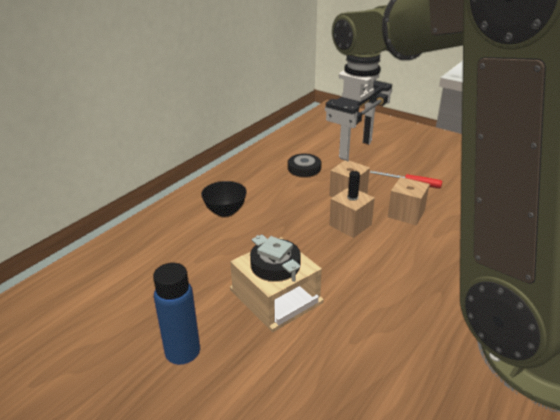

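The side view shows the open gripper above the drift, with the handle at (354,184). I'll descend and grip it.

Emit:
play_rows:
  moves:
    - {"claw": 1,"linear": [-1,1.5,28],"turn": [0,0,0]}
    - {"claw": 1,"linear": [-1,1.5,56],"turn": [0,0,0]}
    - {"claw": 1,"linear": [-1,1.5,84],"turn": [0,0,0]}
    - {"claw": 1,"linear": [-1,1.5,109],"turn": [0,0,0]}
    - {"claw": 1,"linear": [-1,1.5,109],"turn": [0,0,0]}
    - {"claw": 0,"linear": [-1,1.5,109],"turn": [0,0,0]}
    - {"claw": 0,"linear": [-1,1.5,109],"turn": [0,0,0]}
    - {"claw": 0,"linear": [-1,1.5,109],"turn": [0,0,0]}
  force: 45

```text
time_s: 2.2
ee_pos: [0.4986, -0.1345, 0.0964]
eef_rot: [-3.14, -0.0, 0.005]
force: [0.5, -0.1, -0.1]
grip_width: 0.0678
```

Emit:
play_rows:
  moves:
    - {"claw": 0,"linear": [0,0,0],"turn": [0,0,0]}
    - {"claw": 0,"linear": [0,0,0],"turn": [0,0,0]}
    - {"claw": 0,"linear": [0,0,0],"turn": [0,0,0]}

```text
time_s: 2.58
ee_pos: [0.4986, -0.1345, 0.0964]
eef_rot: [-3.14, -0.0, 0.005]
force: [-0.2, 0.1, -0.2]
grip_width: 0.0378
```

```bash
python3 - <<'E'
from h import *
o=get_obs();print({k:np.round(o[k],4) for k in('time_s','ee_pos','eef_rot','force','moment','grip_width')})
a=snap('side','side2.png')[100:250,290:430];cv2.imwrite('pics/c3.png',cv2.resize(a,None,fx=4,fy=4,interpolation=2))
E
```

```text
{'time_s': np.float64(2.575), 'ee_pos': array([ 0.4986, -0.1345,  0.0964]), 'eef_rot': array([-3.1401e+00, -4.0000e-04,  4.9000e-03]), 'force': array([-0.2085,  0.0772, -0.246 ]), 'moment': array([-0.0207,  0.0273, -0.0033]), 'grip_width': np.float64(0.0378)}
```

View pics/c3.png

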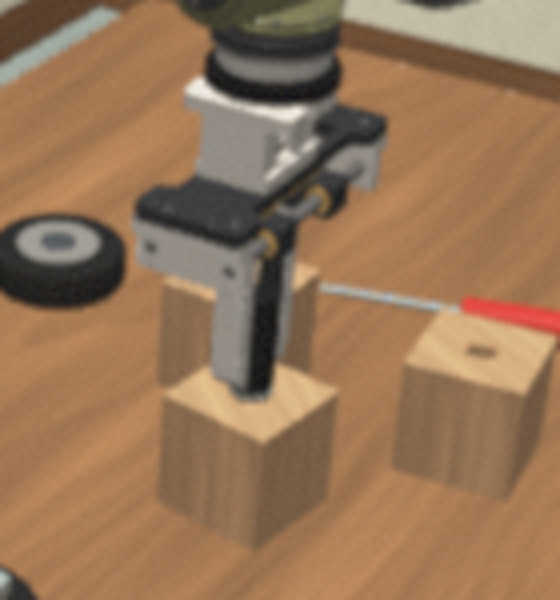

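Emit:
play_rows:
  moves:
    - {"claw": 0,"linear": [0,0,0],"turn": [0,0,0]}
    - {"claw": 0,"linear": [0,0,0],"turn": [0,0,0]}
    - {"claw": 0,"linear": [0,0,0],"turn": [0,0,0]}
    - {"claw": 0,"linear": [0,0,0],"turn": [0,0,0]}

```text
time_s: 3.12
ee_pos: [0.4986, -0.1345, 0.0964]
eef_rot: [-3.14, -0.0, 0.005]
force: [0.8, -0.5, 0.2]
grip_width: 0.0256
```

Emit:
play_rows:
  moves:
    - {"claw": 0,"linear": [0,0,-15],"turn": [0,0,0]}
    - {"claw": 0,"linear": [0,0,-35],"turn": [0,0,0]}
    - {"claw": 0,"linear": [0,0,-60],"turn": [0,0,0]}
    - {"claw": 0,"linear": [0,0,-85],"turn": [0,0,0]}
    - {"claw": 0,"linear": [0,0,-110],"turn": [0,0,0]}
    - {"claw": 0,"linear": [0,0,-140],"turn": [0,0,0]}
    - {"claw": 0,"linear": [0,0,-170],"turn": [0,0,0]}
    - {"claw": 0,"linear": [0,0,-170],"turn": [0,0,0]}

```text
time_s: 4.12
ee_pos: [0.499, -0.1349, 0.2688]
eef_rot: [-3.142, -0.004, 0.005]
force: [0.6, 0.4, -1.9]
grip_width: 0.0255
```

```bash
python3 - <<'E'
from h import *
o=get_obs();print({k:np.round(o[k],4) for k in('time_s','ee_pos','eef_rot','force','moment','grip_width')})
s=snap('side','side3.png');t=snap('top','top3.png')
p=o['ee_pos'];tip=p+[0,0,-.091];print(proj('side',tip),proj('top',tip),proj('side',p))
cv2.imwrite('pics/c4.png',cv2.resize(s[60:210,290:430],None,fx=4,fy=4,interpolation=2))
cv2.imwrite('pics/c5.png',cv2.resize(t[200:320,260:400],None,fx=5,fy=5,interpolation=2))
E
```

```text
{'time_s': np.float64(4.125), 'ee_pos': array([ 0.499 , -0.1349,  0.2688]), 'eef_rot': array([-3.1415, -0.0044,  0.0049]), 'force': array([ 0.5566,  0.3547, -1.9165]), 'moment': array([ 0.0512, -0.016 , -0.0537]), 'grip_width': np.float64(0.0255)}
[353.6614     162.01836083] [328.4608778  252.93844007] [356.51313498 125.78853534]
```

View pics/c4.png

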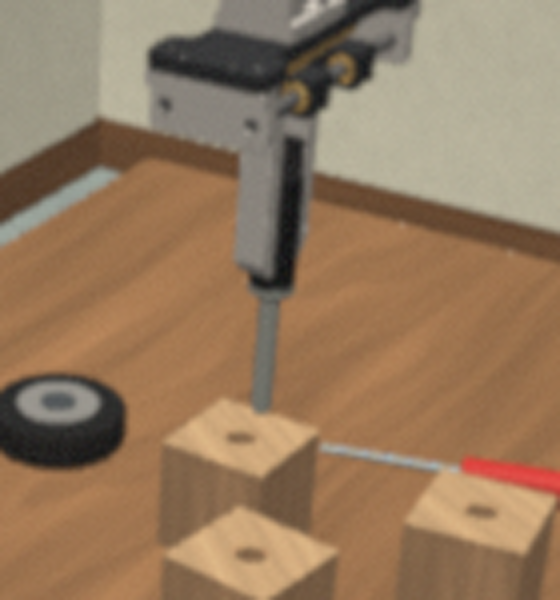

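View pics/c5.png

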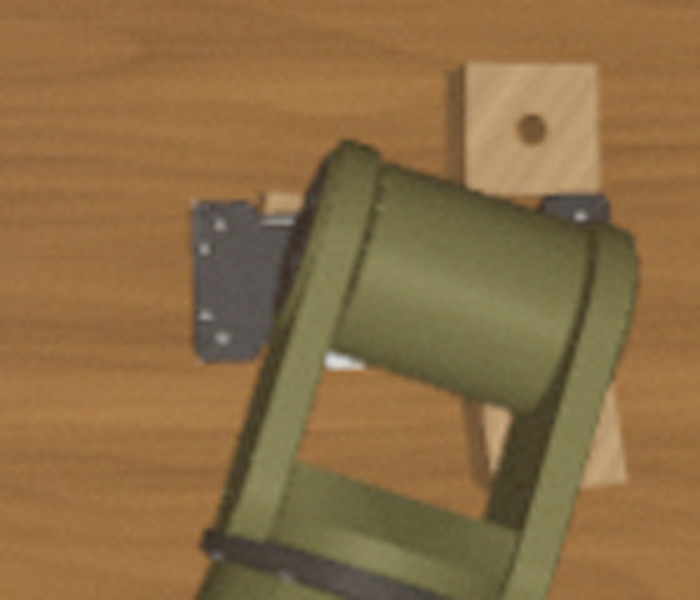

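Lift is good. In the side view the tip is at about (355,162), 1.5 px right of the prediction, so the drift sits about 2–3 mm towards −x in the jaws or the calibration is off by that much. I'll move it over the guide plate.

Emit:
play_rows:
  moves:
    - {"claw": 0,"linear": [0,-30,0],"turn": [0,0,0]}
    - {"claw": 0,"linear": [1,-80,0],"turn": [0,0,0]}
    - {"claw": 0,"linear": [1,-130,0],"turn": [0,0,0]}
    - {"claw": 0,"linear": [2,-180,0],"turn": [0,0,0]}
    - {"claw": 0,"linear": [2,-230,0],"turn": [0,0,0]}
    - {"claw": 0,"linear": [3,-275,0],"turn": [0,0,0]}
    - {"claw": 0,"linear": [3,-303,0],"turn": [0,0,0]}
    - {"claw": 0,"linear": [3,-303,0],"turn": [0,0,0]}

```text
time_s: 5.22
ee_pos: [0.499, 0.1697, 0.2647]
eef_rot: [-3.14, 0.003, 0.007]
force: [-0.1, -1.5, -1.9]
grip_width: 0.0252
```

Emit:
play_rows:
  moves:
    - {"claw": 0,"linear": [0,0,10],"turn": [0,0,0]}
    - {"claw": 0,"linear": [0,0,20],"turn": [0,0,0]}
    - {"claw": 0,"linear": [0,0,30],"turn": [0,0,0]}
    - {"claw": 0,"linear": [0,0,30],"turn": [0,0,0]}

```text
time_s: 5.72
ee_pos: [0.4987, 0.1693, 0.2338]
eef_rot: [-3.141, 0.004, 0.007]
force: [0.7, -0.5, -1.0]
grip_width: 0.0255
```

```bash
python3 - <<'E'
from h import *
o=get_obs();print({k:np.round(o[k],4) for k in('time_s','ee_pos','eef_rot','force','moment','grip_width')})
s=snap('side','side4.png');t=snap('top','top4.png')
p=o['ee_pos'];tip=p+[0,0,-.091];print(proj('side',tip),proj('top',tip),proj('side',p))
cv2.imwrite('pics/c6.png',cv2.resize(s[180:280,220:330],None,fx=6,fy=6,interpolation=2))
cv2.imwrite('pics/c7.png',cv2.resize(t[190:310,160:300],None,fx=5,fy=5,interpolation=2))
print(atz('side',(352.4,198.4),.08))
E
```

```text
{'time_s': np.float64(5.725), 'ee_pos': array([0.4987, 0.1693, 0.2338]), 'eef_rot': array([-3.1408,  0.0043,  0.0068]), 'force': array([ 0.663 , -0.5431, -1.045 ]), 'moment': array([0.0672, 0.0195, 0.0568]), 'grip_width': np.float64(0.0255)}
[275.44452148 240.26369564] [214.10851425 254.99211249] [274.74028908 201.03788338]
[ 0.49452166 -0.1343694   0.08      ]
```

View pics/c6.png

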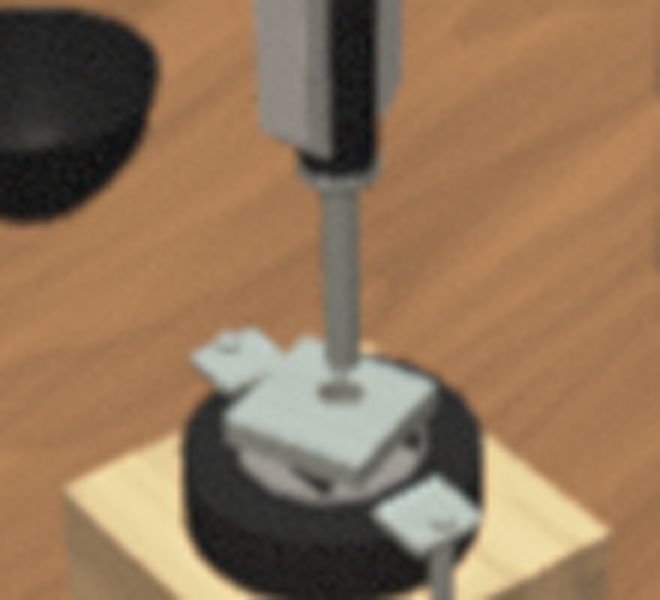

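View pics/c7.png

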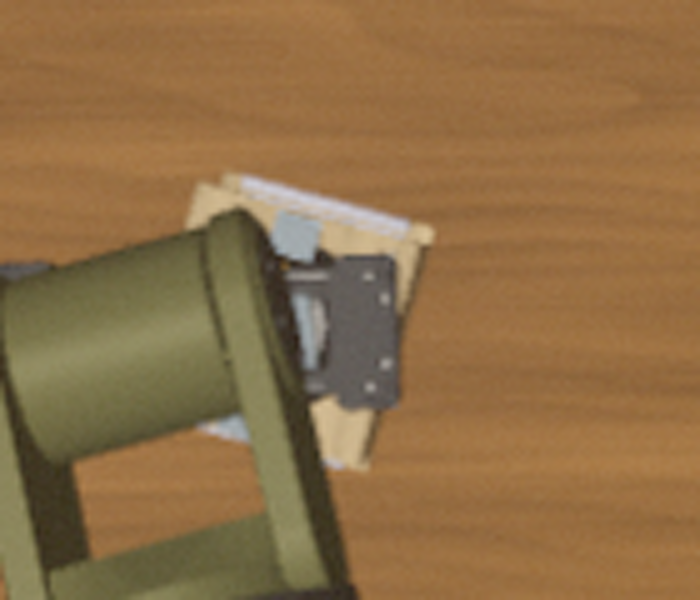

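The side crop shows the tip just above and behind the hole. The tip is at about (276.8,241.6) and the hole at about (276.2,244.9). I'll go lower and compare again.

Emit:
play_rows:
  moves:
    - {"claw": 0,"linear": [0,0,4],"turn": [0,0,0]}
    - {"claw": 0,"linear": [0,0,8],"turn": [0,0,0]}
    - {"claw": 0,"linear": [0,0,8],"turn": [0,0,0]}

```text
time_s: 6.2
ee_pos: [0.4989, 0.1696, 0.2265]
eef_rot: [-3.141, 0.003, 0.007]
force: [0.7, -0.3, -2.1]
grip_width: 0.0257
```

```bash
python3 - <<'E'
from h import *
o=get_obs();print({k:np.round(o[k],4) for k in('time_s','ee_pos','eef_rot','force','moment','grip_width')})
s=snap('side','side5.png')
p=o['ee_pos'];tip=p+[0,0,-.091];a=proj('side',tip);print(a)
for d in([.001,0,0],[0,.001,0],[0,0,.001]):print(d,proj('side',tip+d)-a)
cv2.imwrite('pics/c8.png',cv2.resize(s[220:270,250:310],None,fx=12,fy=12,interpolation=2))
print(o['ee_pos'][2]-.091, atz('side',(276.75,241.6),.1428),atz('side',(276.2,244.9),.131))
E
```

```text
{'time_s': np.float64(6.2), 'ee_pos': array([0.4989, 0.1696, 0.2265]), 'eef_rot': array([-3.1405e+00,  3.1000e-03,  7.1000e-03]), 'force': array([ 0.6912, -0.2804, -2.1269]), 'moment': array([ 0.0559, -0.0025,  0.028 ]), 'grip_width': np.float64(0.0257)}
[275.3132583  243.25533102]
[0.001, 0, 0] [-0.41291761 -0.18304814]
[0, 0.001, 0] [-0.30559546  0.25912274]
[0, 0, 0.001] [-0.00739069 -0.4067318 ]
0.13553315900877858 [0.49409712 0.17124199 0.1428    ] [0.49790878 0.16812871 0.131     ]
```

View pics/c8.png

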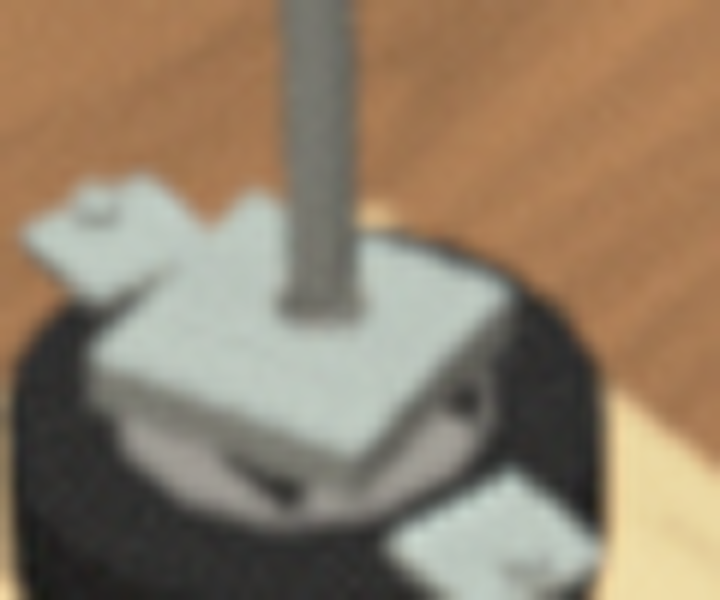

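```bash
python3 - <<'E'
from h import *
a=cv2.imread('pics/side0.png').astype(int);b=cv2.imread('pics/side5.png').astype(int);c=cv2.imread('pics/side4.png').astype(int)
print('u 271..282; rows side0 | side4 | side5')
for v in range(236,251):print(v,a[v,271:283].mean(1).astype(int),c[v,271:283].mean(1).astype(int),b[v,271:283].mean(1).astype(int))
E
```

```text
u 271..282; rows side0 | side4 | side5
236 [163 154 144 133 125 120 119 116 120 124 129 125] [170 159 142 122 112 114 112 102 104 128 132 129] [170 157 134 118 117 116 111 102 109 130 134 132]
237 [181 179 169 161 152 138 126 122 132 151 156 142] [187 185 168 130 113 113 110 104 114 154 161 147] [189 183 155 125 115 113 108 107 119 157 164 149]
238 [184 188 185 182 177 168 152 146 151 161 158 146] [193 193 180 133 114 114 110 102 114 156 166 150] [195 190 166 128 116 115 110 105 124 162 167 153]
239 [187 185 184 184 186 183 177 174 161 146 136 125] [191 192 182 139 115 115 107 103 109 139 142 129] [193 191 165 130 114 115 111 103 110 140 142 126]
240 [187 183 186 184 185 187 185 184 180 172 169 153] [192 193 185 154 123 115 113 110 131 167 175 158] [194 191 167 126 115 115 112 100 117 167 176 159]
241 [185 184 185 186 185 184 184 185 184 186 185 180] [192 193 189 172 141 131 128 142 163 188 189 187] [191 188 167 131 114 115 111 101 123 180 193 187]
242 [184 184 182 181 176 173 174 181 182 184 186 185] [190 191 188 179 158 147 145 170 186 191 191 191] [192 190 171 129 115 112 108 104 
[... 548 characters left out ...]
1 127 129 133 132 139 166 186 189] [192 182 153 133 127 129 133 132 139 167 186 191]
247 [184 186 176 163 158 159 159 160 163 176 182 185] [192 189 181 166 164 163 163 166 168 181 188 189] [193 190 182 169 165 166 163 168 170 184 190 191]
248 [187 185 184 182 183 181 181 180 180 182 183 183] [191 192 193 189 187 190 186 186 187 191 190 189] [193 193 191 190 188 189 188 188 186 193 189 191]
249 [185 183 185 186 187 186 186 185 184 184 183 182] [190 190 191 191 193 190 191 191 191 192 191 189] [191 190 193 193 193 193 195 192 193 191 191 191]
250 [185 184 185 184 184 185 184 185 185 184 185 185] [192 193 192 190 190 190 190 192 192 191 191 191] [193 194 191 192 193 192 194 193 194 193 191 193]
```

From the pixel rows, the tip projected onto the plate lands at about (276.4,245.0). The hole is at (276.25,244.8), so they agree to within 1 mm. I'll lower gently by feel.

Emit:
play_rows:
  moves:
    - {"claw": 0,"linear": [0.4,0.6,1.5],"turn": [0,0,0]}
    - {"claw": 0,"linear": [0.4,0.6,3],"turn": [0,0,0]}
    - {"claw": 0,"linear": [0.4,0.6,4.5],"turn": [0,0,0]}
    - {"claw": 0,"linear": [0.4,0.6,6],"turn": [0,0,0]}
    - {"claw": 0,"linear": [0.4,0.6,6],"turn": [0,0,0]}

```text
time_s: 6.88
ee_pos: [0.4993, 0.169, 0.2207]
eef_rot: [-3.14, 0.003, 0.007]
force: [-0.7, -0.6, -2.1]
grip_width: 0.0255
```

Emit:
play_rows:
  moves:
    - {"claw": 0,"linear": [0,0,1],"turn": [0,0,0]}
    - {"claw": 0,"linear": [0,0,2],"turn": [0,0,0]}
    - {"claw": 0,"linear": [0,0,2.5],"turn": [0,0,0]}
    - {"claw": 0,"linear": [0,0,2.5],"turn": [0,0,0]}

```text
time_s: 7.38
ee_pos: [0.4993, 0.169, 0.2181]
eef_rot: [-3.141, 0.003, 0.007]
force: [0.2, -0.2, -2.4]
grip_width: 0.0257
```

It's 4 mm below the plate's top with no contact force, so the tip is in the hole. Next I'll go down towards the pin, whose top is at about z = 0.111.

Emit:
play_rows:
  moves:
    - {"claw": 0,"linear": [0,0,2],"turn": [0,0,0]}
    - {"claw": 0,"linear": [0,0,4],"turn": [0,0,0]}
    - {"claw": 0,"linear": [0,0,6],"turn": [0,0,0]}
    - {"claw": 0,"linear": [0,0,6],"turn": [0,0,0]}

```text
time_s: 7.88
ee_pos: [0.4992, 0.169, 0.2119]
eef_rot: [-3.141, 0.003, 0.007]
force: [0.6, 0.8, -0.9]
grip_width: 0.0253
```

Emit:
play_rows:
  moves:
    - {"claw": 0,"linear": [0,0,2],"turn": [0,0,0]}
    - {"claw": 0,"linear": [0,0,4],"turn": [0,0,0]}
    - {"claw": 0,"linear": [0,0,6],"turn": [0,0,0]}
    - {"claw": 0,"linear": [0,0,6],"turn": [0,0,0]}

```text
time_s: 8.38
ee_pos: [0.4992, 0.1689, 0.2058]
eef_rot: [-3.141, 0.004, 0.007]
force: [-0.1, -0.7, -1.5]
grip_width: 0.0255
```

Emit:
play_rows:
  moves:
    - {"claw": 0,"linear": [0,0,0.7],"turn": [0,0,0]}
    - {"claw": 0,"linear": [0,0,1.4],"turn": [0,0,0]}
    - {"claw": 0,"linear": [0,0,2.1],"turn": [0,0,0]}
    - {"claw": 0,"linear": [0,0,2.8],"turn": [0,0,0]}
    - {"claw": 0,"linear": [0,0,3.4],"turn": [0,0,0]}
    - {"claw": 0,"linear": [0,0,4],"turn": [0,0,0]}

```text
time_s: 9.12
ee_pos: [0.4993, 0.1689, 0.2022]
eef_rot: [-3.141, 0.003, 0.007]
force: [-1.2, -0.3, 5.5]
grip_width: 0.0255
```

Emit:
play_rows:
  moves:
    - {"claw": 0,"linear": [0,0,0.5],"turn": [0,0,0]}
    - {"claw": 0,"linear": [0,0,1],"turn": [0,0,0]}
    - {"claw": 0,"linear": [0,0,1.5],"turn": [0,0,0]}
    - {"claw": 0,"linear": [0,0,2],"turn": [0,0,0]}

```text
time_s: 9.62
ee_pos: [0.4995, 0.1688, 0.2008]
eef_rot: [-3.141, 0.002, 0.007]
force: [-1.0, -1.9, 7.0]
grip_width: 0.0252
```

Emit:
play_rows:
  moves:
    - {"claw": 0,"linear": [0,0,0.5],"turn": [0,0,0]}
    - {"claw": 0,"linear": [0,0,1],"turn": [0,0,0]}
    - {"claw": 0,"linear": [0,0,1.5],"turn": [0,0,0]}
    - {"claw": 0,"linear": [0,0,2],"turn": [0,0,0]}
    - {"claw": 0,"linear": [0,0,2.5],"turn": [0,0,0]}
    - {"claw": 0,"linear": [0,0,3],"turn": [0,0,0]}

```text
time_s: 10.38
ee_pos: [0.4997, 0.1687, 0.1987]
eef_rot: [-3.141, 0.001, 0.007]
force: [-2.2, -1.2, 9.5]
grip_width: 0.0252
```

Emit:
play_rows:
  moves:
    - {"claw": 0,"linear": [0,0,0.5],"turn": [0,0,0]}
    - {"claw": 0,"linear": [0,0,1],"turn": [0,0,0]}
    - {"claw": 0,"linear": [0,0,1.5],"turn": [0,0,0]}
    - {"claw": 0,"linear": [0,0,2],"turn": [0,0,0]}
    - {"claw": 0,"linear": [0,0,2.5],"turn": [0,0,0]}
    - {"claw": 0,"linear": [0,0,3],"turn": [0,0,0]}

```text
time_s: 11.12
ee_pos: [0.4998, 0.1686, 0.1966]
eef_rot: [-3.141, 0.0, 0.007]
force: [-3.2, -2.3, 9.1]
grip_width: 0.0253
```

Emit:
play_rows:
  moves:
    - {"claw": 0,"linear": [-0.2,-0.1,0.6],"turn": [0,-0.003,0]}
    - {"claw": 0,"linear": [-0.4,-0.2,1.2],"turn": [0,-0.003,0]}
    - {"claw": 0,"linear": [-0.5,-0.3,1.8],"turn": [0,-0.003,0]}
    - {"claw": 0,"linear": [-0.5,-0.3,2.4],"turn": [0,-0.003,0]}
    - {"claw": 0,"linear": [-0.5,-0.3,3],"turn": [0,-0.003,0]}
    - {"claw": 0,"linear": [-0.5,-0.3,3.5],"turn": [0,-0.003,0]}
    - {"claw": 0,"linear": [-0.5,-0.3,4],"turn": [0,-0.003,0]}

```text
time_s: 12.0
ee_pos: [0.4995, 0.1687, 0.1935]
eef_rot: [-3.141, 0.002, 0.007]
force: [-2.4, -2.9, 9.9]
grip_width: 0.0257
```

```bash
python3 - <<'E'
from h import *
o=get_obs();print({k:np.round(o[k],4) for k in('time_s','ee_pos','eef_rot','force','moment','grip_width')})
s=snap('side','side6.png')
cv2.imwrite('pics/c9.png',cv2.resize(s[190:320,220:340],None,fx=5,fy=5,interpolation=2))
E
```

```text
{'time_s': np.float64(12.0), 'ee_pos': array([0.4995, 0.1687, 0.1935]), 'eef_rot': array([-3.1413e+00,  1.9000e-03,  7.0000e-03]), 'force': array([-2.3571, -2.946 ,  9.9111]), 'moment': array([-0.8534,  0.5851, -0.0331]), 'grip_width': np.float64(0.0257)}
```

View pics/c9.png

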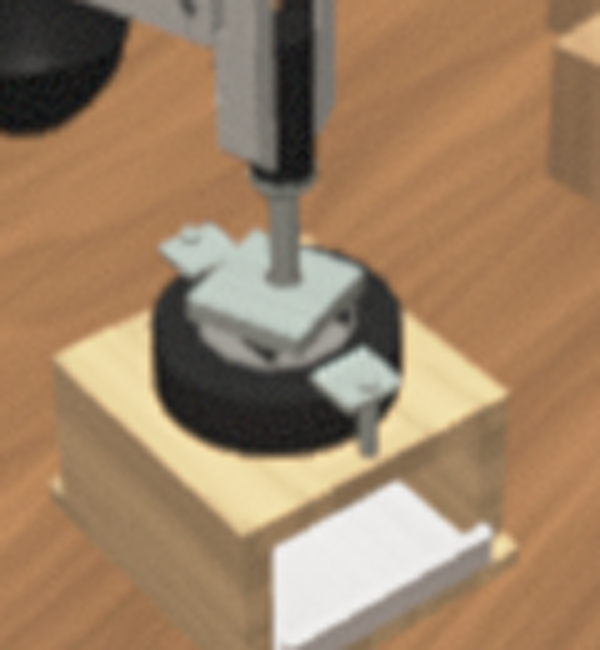

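The drift is through the plate and pushing at about 12 N. I'll ease the side load towards −x, −y and go on.

Emit:
play_rows:
  moves:
    - {"claw": 0,"linear": [-0.3,0.3,0.6],"turn": [0,0,0]}
    - {"claw": 0,"linear": [-0.5,0.5,1.2],"turn": [0,0,0]}
    - {"claw": 0,"linear": [-0.6,0.6,1.8],"turn": [0,0,0]}
    - {"claw": 0,"linear": [-0.6,0.6,2.4],"turn": [0,0,0]}
    - {"claw": 0,"linear": [-0.6,0.6,3],"turn": [0,0,0]}
    - {"claw": 0,"linear": [-0.6,0.6,3.6],"turn": [0,0,0]}
    - {"claw": 0,"linear": [-0.6,0.6,4.2],"turn": [0,0,0]}

```text
time_s: 12.92
ee_pos: [0.4992, 0.168, 0.1901]
eef_rot: [-3.141, 0.001, 0.007]
force: [-2.9, -2.6, 9.9]
grip_width: 0.0253
```

Emit:
play_rows:
  moves:
    - {"claw": 0,"linear": [0,0,0.6],"turn": [0,0,0]}
    - {"claw": 0,"linear": [0,0,1.2],"turn": [0,0,0]}
    - {"claw": 0,"linear": [0,0,1.8],"turn": [0,0,0]}
    - {"claw": 0,"linear": [0,0,2.4],"turn": [0,0,0]}
    - {"claw": 0,"linear": [0,0,3],"turn": [0,0,0]}
    - {"claw": 0,"linear": [0,0,3.6],"turn": [0,0,0]}
    - {"claw": 0,"linear": [0,0,4.2],"turn": [0,0,0]}

```text
time_s: 13.8
ee_pos: [0.4994, 0.1679, 0.1868]
eef_rot: [-3.141, -0.0, 0.007]
force: [-3.6, -2.4, 9.1]
grip_width: 0.0256
```

Emit:
play_rows:
  moves:
    - {"claw": 0,"linear": [-0.2,0.2,0.6],"turn": [0,0,0]}
    - {"claw": 0,"linear": [-0.4,0.4,1.2],"turn": [0,0,0]}
    - {"claw": 0,"linear": [-0.6,0.4,1.8],"turn": [0,0,0]}
    - {"claw": 0,"linear": [-0.6,0.4,2.4],"turn": [0,0,0]}
    - {"claw": 0,"linear": [-0.6,0.4,3],"turn": [0,0,0]}
    - {"claw": 0,"linear": [-0.6,0.4,3.6],"turn": [0,0,0]}
    - {"claw": 0,"linear": [-0.6,0.4,4.2],"turn": [0,0,0]}

```text
time_s: 14.68
ee_pos: [0.4987, 0.1676, 0.1823]
eef_rot: [-3.141, -0.0, 0.007]
force: [-0.2, 0.7, -1.6]
grip_width: 0.0255
```

Emit:
play_rows:
  moves:
    - {"claw": 0,"linear": [0,0,0.6],"turn": [0,0,0]}
    - {"claw": 0,"linear": [0,0,1.2],"turn": [0,0,0]}
    - {"claw": 0,"linear": [0,0,1.8],"turn": [0,0,0]}
    - {"claw": 0,"linear": [0,0,2.4],"turn": [0,0,0]}
    - {"claw": 0,"linear": [0,0,3],"turn": [0,0,0]}
    - {"claw": 0,"linear": [0,0,3.6],"turn": [0,0,0]}
    - {"claw": 0,"linear": [0,0,4.2],"turn": [0,0,0]}

```text
time_s: 15.55
ee_pos: [0.4987, 0.1676, 0.178]
eef_rot: [-3.141, -0.0, 0.007]
force: [0.1, -0.5, -1.2]
grip_width: 0.0257
```

```bash
python3 - <<'E'
from h import *
s=snap('side','side7.png')
cv2.imwrite('pics/c10.png',cv2.resize(s[190:330,220:340],None,fx=4,fy=4,interpolation=2))
E
```

```text
(no output)
```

View pics/c10.png

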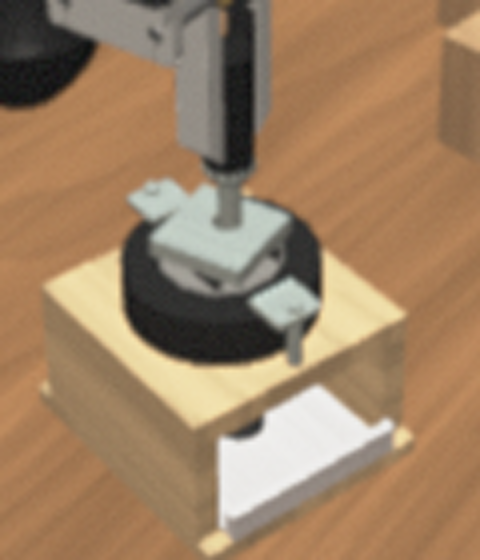

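The dark pin is visible in the tray at crop (242,428), which is about (280,297) in the full picture. I'll withdraw straight up.

Emit:
play_rows:
  moves:
    - {"claw": 0,"linear": [0,0,-8],"turn": [0,0,0]}
    - {"claw": 0,"linear": [0,0,-18],"turn": [0,0,0]}
    - {"claw": 0,"linear": [0,0,-30],"turn": [0,0,0]}
    - {"claw": 0,"linear": [0,0,-44],"turn": [0,0,0]}
    - {"claw": 0,"linear": [0,0,-58],"turn": [0,0,0]}
    - {"claw": 0,"linear": [0,0,-74],"turn": [0,0,0]}
    - {"claw": 0,"linear": [0,0,-90],"turn": [0,0,0]}
    - {"claw": 0,"linear": [0,0,-90],"turn": [0,0,0]}

```text
time_s: 16.6
ee_pos: [0.4991, 0.1676, 0.2693]
eef_rot: [-3.141, -0.002, 0.007]
force: [-0.8, -0.1, -2.7]
grip_width: 0.0259
```

```bash
python3 - <<'E'
from h import *
o=get_obs();print({k:np.round(o[k],4) for k in('time_s','ee_pos','eef_rot','force')})
s=snap('side','side8.png')
cv2.imwrite('pics/c11.png',cv2.resize(s[170:310,220:340],None,fx=4,fy=4,interpolation=2))
tip=o['ee_pos']-[0,0,.091];print(proj('side',tip))
E
```

```text
{'time_s': np.float64(16.6), 'ee_pos': array([0.4991, 0.1676, 0.2693]), 'eef_rot': array([-3.1407e+00, -2.1000e-03,  7.0000e-03]), 'force': array([-0.8065, -0.0984, -2.6741])}
[275.52640964 224.91369688]
```

View pics/c11.png

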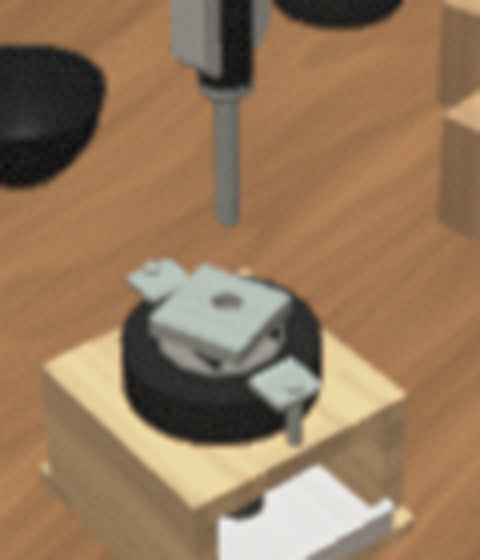

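The drift is clear, the plate hole is empty and the pin is in the tray. Now back to the block.

Emit:
play_rows:
  moves:
    - {"claw": 0,"linear": [0,30,0],"turn": [0,0,0]}
    - {"claw": 0,"linear": [-1,80,0],"turn": [0,0,0]}
    - {"claw": 0,"linear": [-1,130,0],"turn": [0,0,0]}
    - {"claw": 0,"linear": [-2,180,0],"turn": [0,0,0]}
    - {"claw": 0,"linear": [-2,230,0],"turn": [0,0,0]}
    - {"claw": 0,"linear": [-2.6,275,0],"turn": [0,0,0]}
    - {"claw": 0,"linear": [-2.6,302,0],"turn": [0,0,0]}
    - {"claw": 0,"linear": [-2.6,302,0],"turn": [0,0,0]}

```text
time_s: 17.65
ee_pos: [0.4979, -0.1358, 0.2672]
eef_rot: [-3.141, 0.001, 0.005]
force: [0.7, 0.7, -3.6]
grip_width: 0.0255
```

Emit:
play_rows:
  moves:
    - {"claw": 0,"linear": [0,0,20],"turn": [0,0,0]}
    - {"claw": 0,"linear": [0,0,40],"turn": [0,0,0]}
    - {"claw": 0,"linear": [0,0,60],"turn": [0,0,0]}
    - {"claw": 0,"linear": [0,0,75],"turn": [0,0,0]}
    - {"claw": 0,"linear": [0,0,84],"turn": [0,0,0]}
    - {"claw": 0,"linear": [0,0,84],"turn": [0,0,0]}
    - {"claw": 0,"linear": [0,0,84],"turn": [0,0,0]}

```text
time_s: 18.52
ee_pos: [0.4981, -0.1357, 0.1838]
eef_rot: [-3.141, 0.0, 0.005]
force: [-0.2, 0.2, -2.2]
grip_width: 0.0256
```

```bash
python3 - <<'E'
from h import *
o=get_obs();print({k:np.round(o[k],4) for k in('time_s','ee_pos','eef_rot','force')})
s=snap('side','side9.png')
cv2.imwrite('pics/c12.png',cv2.resize(s[130:250,300:400],None,fx=6,fy=6,interpolation=2)[:600])
tip=o['ee_pos']-[0,0,.091];a=proj('side',tip);print(a,proj('side',[tip[0],tip[1],.08])-a)
h=[352.4,198.4];print(h)
for f in('side3','side9'):
  g=cv2.imread('pics/%s.png'%f).mean(2).astype(int)
  for v in range(186,205):print(v,g[v,344:364])
E
```

```text
{'time_s': np.float64(18.525), 'ee_pos': array([ 0.4981, -0.1357,  0.1838]), 'eef_rot': array([-3.141 ,  0.    ,  0.0046]), 'force': array([-0.221 ,  0.2109, -2.1941])}
[351.72387696 193.18712825] [-0.35451668  4.49329273]
[352.4, 198.4]
186 [107 111 106 109 121 130 131 119 104 100  96  86  84  84  87  87  85  87
  85  84]
187 [109 110 111 120 142 160 156 143 127 118 102  91  86  84  86  81  86  88
  87  85]
188 [112 122 133 142 161 167 167 162 155 148 133 116  99  88  84  83  84  88
  84  85]
189 [131 149 161 165 167 167 168 166 164 163 160 149 135 117 100  89  89  85
  87  83]
190 [157 164 168 169 167 166 168 167 163 161 165 169 164 152 135 114 102  93
  87  86]
191 [163 167 171 170 168 167 165 168 166 162 161 167 172 170 164 151 130 119
 106  95]
192 [162 165 169 169 168 166 166 167 166 164 161 163 170 172 172 170 161 154
 144 133]
193 [163 164 165 167 170 170 167 165 166 167 164 162 165 170 172 173 171 168
 166 163]
194 [163 162 163 170 171 168 169 166 166 168 163 161 162 168 173 174 171 168
 167 171]
195 [165 163 164 164 169 169 167 163 165 166 164 162 163 164 170 173 171 173
 1
[... 1743 characters left out ...]
167]
197 [173 168 163 161 156 140 128 117 116 121 130 141 152 161 167 171 174 173
 171 168]
198 [174 170 166 164 151 121 104  98 103 105 107 118 145 160 163 168 173 175
 173 173]
199 [175 173 169 164 153 135 121 109 110 113 113 123 142 160 163 164 171 173
 176 173]
200 [178 173 172 167 161 161 149 141 138 138 138 144 161 169 165 161 166 172
 177 174]
201 [181 177 173 170 165 165 166 164 165 167 166 164 167 170 168 163 165 169
 175 175]
202 [182 177 175 169 167 163 165 170 169 173 171 169 167 168 170 167 163 168
 172 175]
203 [178 180 177 172 168 165 166 167 171 169 171 171 168 168 170 169 164 166
 170 169]
204 [163 177 177 174 173 168 164 164 166 171 172 172 169 166 170 171 166 164
 164 161]
```

View pics/c12.png

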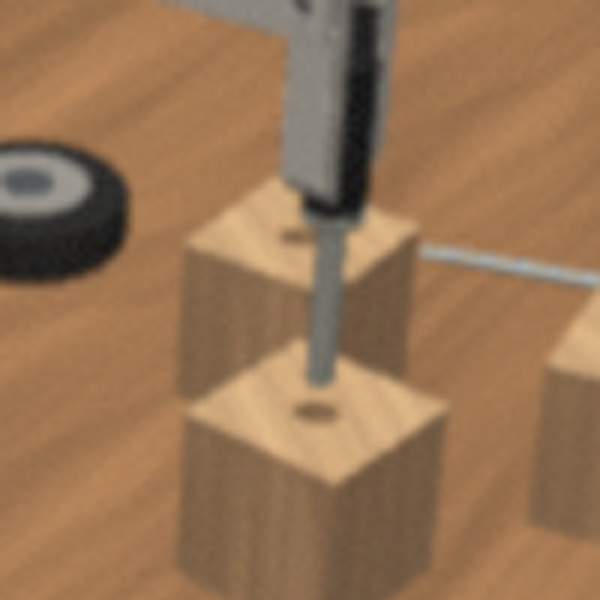

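The side crop shows the tip just over the block's hole. The offset of about +1.5 mm in y agrees with the original grasp pose. I'll lower it in.

Emit:
play_rows:
  moves:
    - {"claw": 0,"linear": [0.3,-1.5,0],"turn": [0,0,0]}
    - {"claw": 0,"linear": [0.3,-1.5,5],"turn": [0,0,0]}
    - {"claw": 0,"linear": [0.3,-1.5,10],"turn": [0,0,0]}
    - {"claw": 0,"linear": [0.3,-1.5,15],"turn": [0,0,0]}
    - {"claw": 0,"linear": [0.3,-1.5,20],"turn": [0,0,0]}
    - {"claw": 0,"linear": [0.3,-1.5,20],"turn": [0,0,0]}

```text
time_s: 19.32
ee_pos: [0.4982, -0.1342, 0.1633]
eef_rot: [-3.141, 0.001, 0.005]
force: [0.0, -0.3, -1.7]
grip_width: 0.0253
```

Emit:
play_rows:
  moves:
    - {"claw": 0,"linear": [0,0,10],"turn": [0,0,0]}
    - {"claw": 0,"linear": [0,0,20],"turn": [0,0,0]}
    - {"claw": 0,"linear": [0,0,30],"turn": [0,0,0]}
    - {"claw": 0,"linear": [0,0,40],"turn": [0,0,0]}
    - {"claw": 0,"linear": [0,0,50],"turn": [0,0,0]}
    - {"claw": 0,"linear": [0,0,58],"turn": [0,0,0]}
    - {"claw": 0,"linear": [0,0,62],"turn": [0,0,0]}
    - {"claw": 0,"linear": [0,0,62],"turn": [0,0,0]}

```text
time_s: 20.32
ee_pos: [0.4982, -0.1341, 0.1012]
eef_rot: [-3.141, 0.001, 0.005]
force: [0.1, 0.3, -2.1]
grip_width: 0.0256
```

Emit:
play_rows:
  moves:
    - {"claw": 0,"linear": [0,0,1],"turn": [0,0,0]}
    - {"claw": 0,"linear": [0,0,2],"turn": [0,0,0]}
    - {"claw": 0,"linear": [0,0,3],"turn": [0,0,0]}
    - {"claw": 0,"linear": [0,0,4],"turn": [0,0,0]}
    - {"claw": 0,"linear": [0,0,4],"turn": [0,0,0]}

```text
time_s: 20.95
ee_pos: [0.4981, -0.1341, 0.0972]
eef_rot: [-3.141, 0.001, 0.004]
force: [-0.2, -0.9, -2.4]
grip_width: 0.0258
```

Emit:
play_rows:
  moves:
    - {"claw": 0,"linear": [0,0,0.5],"turn": [0,0,0]}
    - {"claw": 0,"linear": [0,0,1],"turn": [0,0,0]}
    - {"claw": 0,"linear": [0,0,1.3],"turn": [0,0,0]}
    - {"claw": 0,"linear": [0,0,1.3],"turn": [0,0,0]}

```text
time_s: 21.45
ee_pos: [0.4982, -0.1341, 0.0964]
eef_rot: [-3.141, 0.001, 0.005]
force: [-3.6, 1.4, 5.7]
grip_width: 0.0254
```

It's touching the block's top, so I'll release.

Emit:
play_rows:
  moves:
    - {"claw": 0.3,"linear": [0,0,0],"turn": [0,0,0]}
    - {"claw": 0.35,"linear": [0,0,0],"turn": [0,0,0]}
    - {"claw": 0.5,"linear": [0,0,0],"turn": [0,0,0]}
    - {"claw": 0.7,"linear": [0,0,0],"turn": [0,0,0]}
    - {"claw": 0.9,"linear": [0,0,0],"turn": [0,0,0]}
    - {"claw": 0.9,"linear": [0,0,0],"turn": [0,0,0]}
    - {"claw": 0.9,"linear": [0,0,0],"turn": [0,0,0]}
    - {"claw": 0.9,"linear": [0,0,0],"turn": [0,0,0]}

```text
time_s: 22.45
ee_pos: [0.4982, -0.1342, 0.0964]
eef_rot: [-3.141, 0.001, 0.005]
force: [-0.2, 0.3, 0.7]
grip_width: 0.0843
```

Emit:
play_rows:
  moves:
    - {"claw": 0.9,"linear": [0,0,-10],"turn": [0,0,0]}
    - {"claw": 0.9,"linear": [0,0,-25],"turn": [0,0,0]}
    - {"claw": 0.9,"linear": [0,0,-50],"turn": [0,0,0]}
    - {"claw": 0.9,"linear": [0,0,-80],"turn": [0,0,0]}
    - {"claw": 0.9,"linear": [0,0,-115],"turn": [0,0,0]}
    - {"claw": 0.9,"linear": [0,0,-150],"turn": [0,0,0]}
    - {"claw": 0.9,"linear": [0,0,-150],"turn": [0,0,0]}

```text
time_s: 23.32
ee_pos: [0.4991, -0.1345, 0.25]
eef_rot: [3.141, -0.005, 0.005]
force: [-0.1, -0.2, -1.0]
grip_width: 0.0847
```

```bash
python3 - <<'E'
from h import *
o=get_obs();print({k:np.round(o[k],4) for k in('time_s','ee_pos','force','grip_width')})
s=snap('side','side10.png')
c=lambda x,y,w,h:cv2.resize(s[y:y+h,x:x+w],(w*5,h*5),interpolation=2)
cv2.imwrite('pics/c13.png',np.hstack([c(315,140,75,110),c(235,230,80,110)]))
z=cv2.imread('pics/side0.png').mean(2)
for v in range(168,202,3):print(v,z[v,344:366].astype(int),s.mean(2)[v,344:366].astype(int))
E
```

```text
{'time_s': np.float64(23.325), 'ee_pos': array([ 0.4991, -0.1345,  0.25  ]), 'force': array([-0.0792, -0.2336, -1.0067]), 'grip_width': np.float64(0.0847)}
168 [163 161 152 131 126 122 121 129 137 148 157 165 167 174 174 170 167 165
 173 174 174 168] [162 164 149 134 126 119 123 130 139 150 160 163 169 173 174 172 167 167
 174 176 174 171]
171 [171 169 164 158 155 137  96  63  52  54  67  69  72  94 126 153 170 174
 169 163 154 132] [171 170 165 159 153 136 105  85  75  72  80  82  94 120 147 162 172 174
 171 163 153 133]
174 [173 174 171 173 156  93  41  31  40  40  38  39  39  36  34  69 115 122
 102  87  86  88] [173 176 174 168 150  92  40  40  40  37  41  42  38  38  35  83 135 130
 104  90  85  89]
177 [106 112 115 114 107  64  28  16  24  24  30  31  28  25  21  43  75  86
  87  86  89  88] [107 112 115 115 101  58  30  32  32  28  29  30  27  25  27  50  77  87
  88  90  88  86]
180 [110 110 113 104  84  46  31  22  30  28  21  26  27  24  29  46  79  87
  88  89  83  85] [107 111 112 102  74  42  25  25  32  28  27  26  26  28  28  55  78  87
  87  89  87  87]
183 [107 110 1
[... 587 characters left out ...]
8  27  25  18  35  95 155 164 155
 141 133 119 103] [161 166 167 127  72  31  26  16  24  25  29  30  21  53 110 159 164 157
 143 132 119 105]
195 [167 164 155 117  59  28  28  31  23  27  22  27  24  60 119 163 174 171
 168 166 172 176] [168 164 154 105  52  28  30  26  25  29  28  26  27  70 133 168 175 173
 168 164 172 177]
198 [172 170 162 141 114  94  74  69  63  62  74  73  90 126 153 167 171 173
 171 173 167 167] [174 169 162 138 102  73  63  67  64  56  49  48  73 111 148 167 172 173
 174 169 166 167]
201 [178 175 172 167 164 159 158 160 161 162 161 160 159 168 166 162 163 166
 172 172 173 169] [177 172 173 168 161 156 153 148 145 144 145 157 164 169 166 160 162 170
 171 172 173 170]
```

View pics/c13.png

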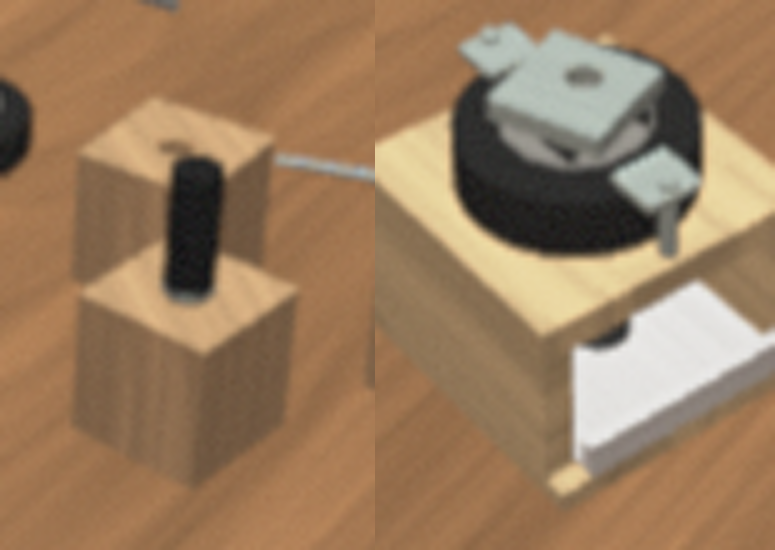

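View pics/side10.png

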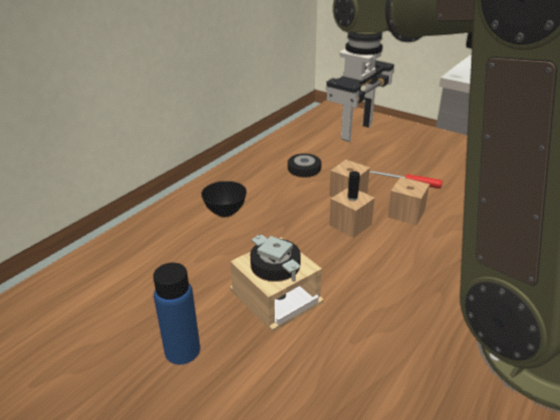

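The drift stands upright in the block, within about 0.5 px of its starting picture. I'll check the pin's position and that it is at rest.

```bash
python3 - <<'E'
from h import *
p=atz('side',(281,295),.022);c=np.array([.4990,.1732]);x=np.array([.1269,-.0353]);S=np.array([.5795-.4546,.2191-.2541]);S/=np.linalg.norm(S)
d=p[:2]-c;print(p.round(3),'along stand x',d@S,'y',d@[-S[1],S[0]])
a=cv2.imread('pics/side8.png').mean(2);b=cv2.imread('pics/side10.png').mean(2);print(abs(a-b)[285:305,265:300].max())
t=vision.camera('top').mean(2);z=cv2.imread('pics/top0.png').mean(2)
for n,(u,v) in dict(flask=(138,236),bowl=(275,153),spare=(376,168),driver=(414,258)).items():print(n,abs(t-z)[v-25:v+25,u-15:u+15].max())
E
```

```text
[0.476 0.183 0.022] along stand x -0.024538132739748315 y 0.0037292233352839784
5.666666666666671
flask 11.333333333333332
bowl 15.0
spare 9.0
driver 9.0
```

```bash
python3 - <<'E'
from h import *
print(hand_in())
E
```

```text
the job is handed in; nothing more can be done
None
```

I pushed the pin out into the tray, stood the drift back in its block and handed the job in at about 23 s of the 72 s allowed. The hand-in reports no verdict, so the results below are from my own last checks.

- **Drift and hole:** I took the drift from the leftmost of the three blocks. I found the guide hole by sight from the side camera, and the tip went in with no contact force.
- **Push:** The pin moved under a steady push of about 12 N. It dropped after roughly 16–20 mm of travel, when the force fell back to just the drift's weight.
- **Pin:** It lies in the tray, about 25 mm from the centre along the stand's x and 4 mm in y, so inside the rims. I only saw its near edge, so this is approximate. It hadn't moved between the pictures at 16.6 s and 23.3 s.
- **Drift returned:** I lowered it until it touched the block's top and released it. It stands within about 0.5 px of its starting picture, and the gripper is clear above it.
- **Other things:** The flask, bowl, spare wheel and screwdriver look the same in the top view as at the start.

**Disagreements:** The top and side cameras differed by about 2.4 mm on where the hole was, and the robot's own tip prediction was 1–1.5 px off in the side view. I compared tip and hole within the same picture to get round this. While pushing, there was also a side force of up to 3–4 N from the guide plate, which I partly corrected.

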